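# Empty the offcut cart into the bin

## Robot

A 6-joint arm with a two-finger parallel gripper is mounted at the origin on the work surface. World frame = base frame: x ahead of the robot, y to its left, z up, the work surface at z = 0. Lengths are in mm, angles in degrees, forces in N, time in s.
With the tool pointing down it reaches from about 250 to 800 mm from the base axis. Payload 3.9 kg.
Tool frame: the origin (TCP) lies midway between the tips of the shut fingers; the grasp point (between the pads) lies 19 mm behind it; z points along the fingers, y is the line along which they close (so a half turn about z gives the same grasp; the last joint's range is limited). The gripper opens to 85 mm and grips with 20 to 120 N. Pads are 22 mm wide; open, the fingers measure 114 mm over their backs; the gripper's body (76 mm by 85 mm) begins 54 mm behind the grasp point. The pads swing forward as they close: fully open they stand 13 mm farther back than shut.
Start: joints at [-77.006, 14.897, -7.913, 67.191, 0, 90], TCP at [118.048, -511.547, 231.304] pointing down, gripper open.
Joint ranges: [-159.42, 159.42], [-47.68, 98.78], [-73.54, 78.23], [-108.79, 121.32], [-90, 84.71], [-180, 180]. Speed limits (degrees/s): [147.25, 147.25, 180, 180, 180, 180].

## Interface

Orientations are given as a 3x3 rotation matrix whose columns are the frame's x, y, z axes.
In Python, from station import status, eyes, workorder gives the robot as it stands.
- The arm moves only by the tool move_arm, never from a script. Its argument "targets" is text: rows parted by semicolons, each of 7 numbers parted by spaces: the shift along the tool's x, y, z as a fraction of full scale, then the turn, a rotation vector about the tool's x, y, z as a fraction of full scale, then the closure, from 0 (fully open) to 1 (shut). In form: tx ty tz rx ry rz gripper; .... A call has 1 to 5 rows; each row is the pose to reach, as a shift and turn from the pose commanded when the call began, along the tool's axes at that moment, turning the shorter way round; what a row does not reach only later rows make up. Full scale, the value 1, is 15 cm for a shift and pi rad for a turn. A row lasts 1/10 s, in which the tool goes at most 50 mm and 8.59 degrees, less where a joint would pass 70% of its speed; a pose out of reach is approached as far as the arm can. A call with a number of a shift or a turn outside -1 to 1 is refused whole. A call with a gripper value outside its range is refused whole. The fingers move at their own pace and stop on an object; "squeeze" is the grip in N (left out, the last holds). Time passes only in rows, so rows that repeat a pose let the fingers close. It gives the time, the measured TCP pose, the force, the opening and the grip force at its end, in the units of the state.
- status.get_obs(): the state, without advancing time (a new reading comes with each control period).
- eyes.read_camera(name): name is "scene" or "top" or "wrist"; returns the picture (480x640x3 uint8, red, green, blue); there is no depth.
- eyes.camera_model(name): a dict with "K" (3x3 intrinsics, pixels), "world_from_camera" (4x4, takes a point from camera to world coordinates). Camera axes: x right, y down, z forward; pixel columns grow to the right and rows downward; lengths in mm; the calibration is good to about 2 mm. A picture is of the moment at which its call begins: read the wrist's pose just before it. camera_model takes no time and is no camera call; for the wrist camera it gives the pose at the moment of the call.
- workorder.close_job(): hands the job in; it is judged then, once.
The state is a dict: "time_s": time; "joint_pos": joint angles; "qvel": joint speeds; "tau": joint torques, N m; "eef_pos": TCP position; "tcp_rot": TCP orientation; "force": force on the tool from outside, world axes, zero at the start; "ft_torque": the same for the moment, N m; "opening": opening from 0.0 (shut) to 1.0 (fully open); "finger_force": force on a finger pad.
Only numpy, scipy, OpenCV 4.12 (cv2) and the standard library are available. Lean on these libraries where they do the work, as an engineer would, in place of code of your own. Each camera call takes 0.05 s, during which the arm holds its last target. There are 200 camera calls.

## Task

The tip cart by the offcut bin is full. First take the rasp off its rim and lay it flat in the free compartment of the tool tray; then lift the cart's handle so that all four offcuts slide over the nose into the bin, keeping the wheels on the bench, and lower the cart gently back onto its legs where it stood. Do not disturb the mallet, the clamp or the chisel.

Things in the scene. Friction and masses are not known exactly. Their poses are not given: they have to be found in the camera images.
- cart: Two-wheeled tip cart, loose, 310 x 140 mm, 0.76 kg empty: galvanised pan, two free-rolling wheels of 120 mm diameter, two rear legs (118 mm behind the axle), hoop handle. Origin on the bench under the axle's middle; x along the cart to its nose and the bin, y left, z up. At the start it stands level on its legs, facing the bin squarely, wheels 5 to 20 mm from the bin's lip.
- cart_handle (a point): Centre of the cart's handle: a round wooden bar 22 mm in diameter and 84 mm long, along the cart's y, 225 mm behind the axle and 155 mm above the bench with the legs down; free space of 75 mm ahead of it to the pan and all round. Axes as the cart's, turning with it. It can turn within a grip.
- cart_axle (a point): Middle of the wheel axle, 60 mm above the bench; axes as the cart's. The handle swings about it at 244 mm. Wood slides on the pan at 25 to 34 degrees and the nose ramp rises 12, so the whole load needs the cart tipped nose-down by 1.1 to 1.2 rad; at about 1.25 rad the nose meets the bin's floor. Beyond about 0.8 rad the cart wants to fall on forward by itself: keep hold.
- cart_nose (a point): Middle of the pan's open front edge, 85 mm ahead of the axle, 147 mm above the bench when level. The pan's floor is 135 mm up and flat from 138 mm behind the axle to 30 mm ahead of it, then ramps up 12 degrees to this edge. Side and rear walls reach 185 mm above the bench; the rear wall is 142 mm behind the axle.
- bin: Offcut bin, fixed: galvanised, 208 mm wide, 220 mm deep, open-topped, with a low front lip 35 mm high facing the cart, side walls rising to 120 mm and a back wall of 120 mm, floor 4 mm thick. Origin on the bench at the foot of the middle of the front lip; x points into the bin (back wall at 220 mm), y along the lip, z up.
- offcut_a_mid (a point): Softwood offcut 64 x 42 x 22 mm, loose in the cart's pan at the start. The point is at its centre, half-way up.
- offcut_b_mid (a point): Hardwood offcut 62 x 34 x 28 mm, loose in the cart's pan at the start. The point is at its centre, half-way up.
- offcut_c_mid (a point): Rebated offcut, L-shaped in section, 68 x 40 x 26 mm, loose in the cart's pan at the start. The point is at its centre, half-way up.
- offcut_d_mid (a point): Flat softwood offcut 66 x 44 x 18 mm, loose in the cart's pan at the start. The point is at its centre, half-way up.
- rasp_mid (a point): Middle of the flat rasp (200 mm, 0.16 kg), lying across both side rims of the cart's pan, underside 185 mm above the bench. Blade 28 mm wide, 8 mm thick, from 24 mm behind this point to 98 mm ahead; handle 24 wide, 18 thick, behind it. Both undersides flush, 4 mm below the point. x points to the blade's end, z up. Balances about 8 mm ahead of the point.
- rasp: The same rasp; origin under that point, on its flat underside.
- slot (a point): Centre of the floor of the tool tray's free compartment, 8 mm above the bench; x along it. The plywood tray is fixed, 252 x 170 x 24 mm, with two compartments side by side, each 236 mm long, 73 mm wide and open above; walls 8 mm thick rise 16 mm above the floor. The other compartment, at +y, holds a chisel.
- mallet: Bystander: mallet with grey head and white faces (112 mm across, 56 mm high) and a wooden handle, 263 mm long, lying down. Origin under the head.
- chisel: Bystander: chisel with round wooden handle, 210 mm long, in the tray's other compartment. Origin under its middle.
- clamp: Bystander: black bar clamp, 300 mm long and 24 mm high, lying flat. Origin under the bar's middle.
Mind the look-alikes: they are no part of the job. Leave any orange look-alike of the rasp alone.

How it is judged (in metres and radians):
On the way, in this order (a step that is already met when the one before it is completed fails the run):
1. the rasp lies flat in the free compartment, let go, with the cart still standing level (x of rasp_mid in the frame of slot between -0.022 and 0.022 m and y of rasp_mid in the frame of slot between -0.026 and 0.026 m and z of rasp_mid in the frame of slot below 0.009 m and angle between the x axis of rasp_mid and the x axis of slot, either way round below 0.22 rad and angle between rasp_mid's own z axis and vertical below 0.08 rad and contact force between the fingers and rasp below 0.2 N and angle between cart's own z axis and vertical below 0.15 rad), for 0.2 s.
2. the cart is tipped forward on its wheels (angle between cart's own z axis and vertical above 0.55 rad), for 0.05 s.
3. all four offcuts are in the bin (x of offcut_a_mid in the frame of bin between 0 and 0.22 m and y of offcut_a_mid in the frame of bin between -0.104 and 0.104 m and z of each of offcut_a_mid, offcut_b_mid, offcut_c_mid, offcut_d_mid in the frame of bin below 0.075 m and x of offcut_b_mid in the frame of bin between 0 and 0.22 m and y of offcut_b_mid in the frame of bin between -0.104 and 0.104 m and x of offcut_c_mid in the frame of bin between 0 and 0.22 m and y of offcut_c_mid in the frame of bin between -0.104 and 0.104 m and x of offcut_d_mid in the frame of bin between 0 and 0.22 m and y of offcut_d_mid in the frame of bin between -0.104 and 0.104 m), for 0.2 s.
At the end, for the whole second after the job is handed in: The cart stands level (0.06 rad) on wheels and legs, at rest, axle within 80 mm of its start; all four offcuts' centres are within the bin's walls, under 75 mm up; the rasp lies flat (0.08 rad) on the free compartment's floor, along it (0.22 rad), inside its walls (all of step 3 and x of rasp_mid in the frame of slot between -0.022 and 0.022 m and y of rasp_mid in the frame of slot between -0.026 and 0.026 m and z of rasp_mid in the frame of slot below 0.009 m and angle between the x axis of rasp_mid and the x axis of slot, either way round below 0.22 rad and angle between rasp_mid's own z axis and vertical below 0.08 rad and angle between cart's own z axis and vertical below 0.06 rad and height (world z) of cart_axle below 0.066 m and height (world z) of cart_handle below 0.165 m and distance of cart_axle from where it was at the start of the episode below 0.08 m and linear speed of each of cart, rasp below 0.02 m/s); the robot touches nothing.
It fails at once if the cart's wheels are lifted off the bench by more than 30 mm (height (world z) of cart_axle above 0.09 m).
It fails at once if the cart is dropped or flung (it turns faster than 3 rad/s) (angular speed of cart above 3 rad/s).
It fails at once if the mallet, the chisel or the clamp is moved by more than 30 mm (distance of any of mallet, chisel, clamp from where it was at the start of the episode above 0.03 m).
It also fails if it takes over 67 s, if anything falls off the work surface, if the arm or the gripper's body presses on something with over 40 N, if the wrist force passes 120 N, or if a joint passes its speed limit or range.

## Working session

There is one attempt and no reset: what is moved stays moved. The work goes in short steps, Python scripts to look and compute and a tool call to move; the robot and the scene stay as the last step left them, time stands still between calls to the robot, and variables do not carry over. Pictures are saved under pics/ and viewed, at most 10 in all, crops included, and the job is handed in when it is done.

Besides the shell and the picture viewer there is one more tool, called after "Emit:" as name(argument=value, ...), one argument or row to a line, values as JSON. move_arm: Moves the arm, as the interface text tells. Its arguments: {"type":"object","properties":{"targets":{"type":"string"},"squeeze":{"type":"number"}},"required":["targets"]}

```bash
ls; mkdir -p pics; python3 - <<'E'
from station import status, eyes
import cv2, numpy as np
for n in ("scene","top"):
    im=eyes.read_camera(n); cv2.imwrite(f"pics/{n}0.png",im[:,:,::-1])
    m=eyes.camera_model(n); print(n,np.round(m["K"],1).tolist(),np.round(m["world_from_camera"],3).tolist())
o=status.get_obs(); print(o)
E
```

```text
pics
scene [[550.5, 0.0, 320.6], [0.0, 550.5, 242.4], [0.0, 0.0, 1.0]] [[0.411, 0.674, -0.614, 1453.84], [0.911, -0.317, 0.263, -478.775], [-0.018, -0.668, -0.744, 1301.445], [0.0, 0.0, 0.0, 1.0]]
top [[454.7, 0.0, 323.4], [0.0, 454.7, 238.4], [0.0, 0.0, 1.0]] [[-0.008, -0.998, 0.07, 427.953], [-1.0, 0.008, 0.004, -80.929], [-0.005, -0.07, -0.998, 1224.222], [0.0, 0.0, 0.0, 1.0]]
{'time_s': 0.1, 'joint_pos': array([-7.70044550e+01,  1.49307579e+01, -7.97866396e+00,  6.71892015e+01,
        2.20304668e-04,  8.99994161e+01]), 'qvel': array([ 0.03605196, -0.08628857,  0.12288703,  0.01768372,  0.00662128,
       -0.05909449]), 'tau': array([ 4.53545408e-04, -4.06507802e+01,  2.54527438e+01,  1.00180026e-02,
        7.83251880e-05,  3.32687499e-06]), 'eef_pos': array([ 117.92406092, -510.96100649,  230.5572506 ]), 'tcp_rot': array([[ 9.74385263e-01,  2.24884888e-01, -3.83331692e-04],
       [ 2.24885215e-01, -9.74383818e-01,  1.67807975e-03],
       [ 3.86257805e-06, -1.72130180e-03, -9.99998519e-01]]), 'force': array([-0.18453411,  0.34559501,  0.2014895 ]), 'ft_torque': array([ 0.02656397, -0.02328755,  0.01512231]), 'finger_force': 0.0, 'opening': 0.9978682814572316}
```

View pics/top0.png

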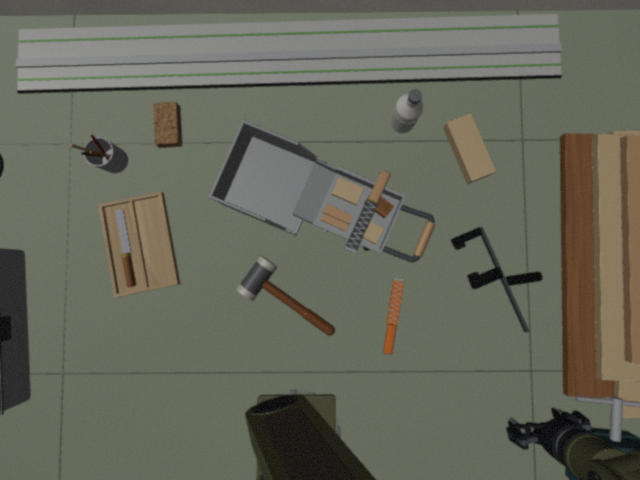

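View pics/scene0.png

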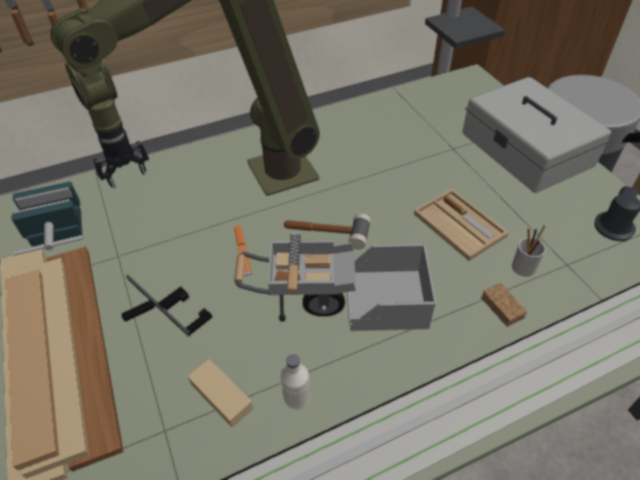

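Candidates for the rasp are the dark-bladed tool across the cart rims at top (368,212), the orange look-alike on the bench at (394,316), and the chisel in the tray at (124,248). I choose (368,212) and will check it in a close crop. The free compartment is at (155,240).

```bash
cat > h.py <<'E'
import numpy as np, cv2
from station import status, eyes
def ray(cam,px,m=None):
    m=m or eyes.camera_model(cam); T=np.array(m["world_from_camera"]); K=np.array(m["K"])
    d=T[:3,:3]@np.linalg.solve(K,[px[0],px[1],1.]); return T[:3,3],d
def onz(cam,px,z,m=None):
    c,d=ray(cam,px,m); return c+d*(z-c[2])/d[2]
def proj(cam,p,m=None):
    m=m or eyes.camera_model(cam); T=np.linalg.inv(np.array(m["world_from_camera"])); q=np.array(m["K"])@(T@np.r_[p,1])[:3]; return q[:2]/q[2]
E
python3 - <<'E'
import cv2
im=cv2.imread('pics/top0.png')
a=cv2.resize(im[110:280,200:450],None,fx=3,fy=3,interpolation=cv2.INTER_CUBIC)
cv2.imwrite('pics/c1.png',a)
b=cv2.resize(im[180:310,85:195],None,fx=4,fy=4,interpolation=cv2.INTER_CUBIC)
cv2.imwrite('pics/c2.png',b)
E
```

```text
(no output)
```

View pics/c1.png

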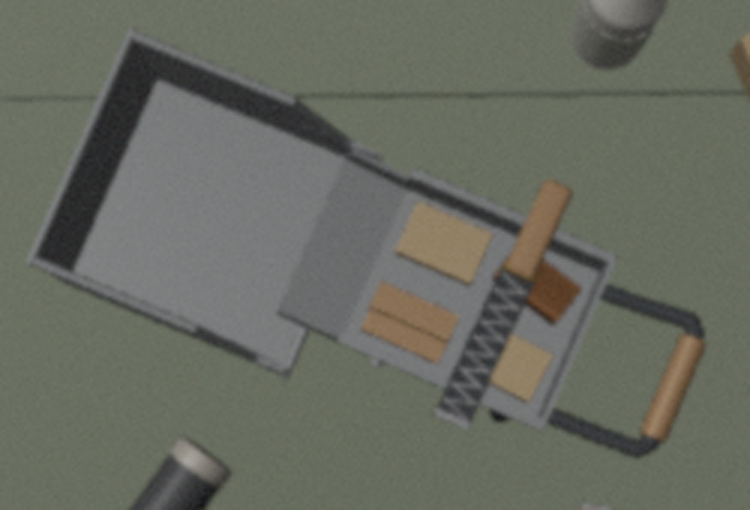

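View pics/c2.png

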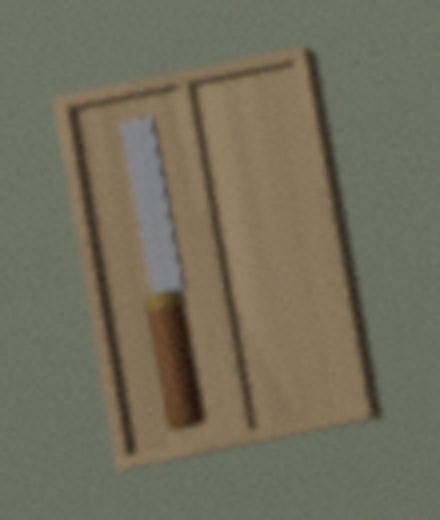

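The crop confirms the choice: dark zig-zag blade and wooden handle lying across the cart rims, handle end at top (385,172), blade end at (351,249). The bar handle runs from (431,223) to (417,256). The tray's free compartment is the right-hand one, between (133,207) and (178,285).

```bash
cat > m.py <<'E'
from h import *
A=lambda x,y,z:onz('top',(x/3+200-.33,y/3+110-.33),z)
B=lambda x,y,z:onz('top',(x/4+85-.375,y/4+180-.375),z)
r=np.round
he=A(557,186,203); be=A(452,418,193); 
d=(be-he)[:2]; L=np.linalg.norm(d); u=d/L; print('rasp L',L,'mid from handle',r(he[:2]+102*u),'from blade',r(be[:2]-98*u),'yaw',np.degrees(np.arctan2(u[1],u[0])))
h1=A(694,336,160);h2=A(650,440,160); print('bar',r(h1),r(h2),'L',np.linalg.norm(h1-h2),'mid',r((h1+h2)/2))
v=(h1-h2)[:2]; n=np.array([-v[1],v[0]]); n/=np.linalg.norm(n); print('cart dir from bar',np.degrees(np.arctan2(n[1],n[0])))
C=[A(*p,120) for p in [(133,35),(32,262)]]; v=(C[0]-C[1])[:2]; print('bin back',np.round(C),np.linalg.norm(v),'dir',np.degrees(np.arctan2(v[0],-v[1]))+0)
c=[A(*p,185) for p in [(415,175),(612,258),(543,424)]]; print('pan',[r(x) for x in c]); e=(c[0]-c[1])[:2];print('dir',np.degrees(np.arctan2(e[1],e[0])),np.linalg.norm(c[1]-c[2]))
T=[B(*p,24) for p in [(55,97),(308,50),(377,415),(120,465)]]; print('tray',[r(x[:2]) for x in T])
m=sum(T)/4; a=(T[0]+T[1]-T[2]-T[3])[:2]; w=(T[0]+T[3]-T[1]-T[2])[:2]
print('len',np.linalg.norm(a)/2,np.linalg.norm(w)/2,'centre',r(m),'yaw',np.degrees(np.arctan2(a[1],a[0])),np.degrees(np.arctan2(-w[0],w[1])))
ua=a/np.linalg.norm(a); s=m[:2]-40.5*np.array([-ua[1],ua[0]]); print('slot',r(s,1))
print('scene proj bar,raspmid',proj('scene',(h1+h2)/2),proj('scene',np.r_[he[:2]+102*u,193]),proj('scene',np.r_[s,8]))
E
python3 m.py
```

```text
rasp L 192.7130070668597 mid from handle [ 558. -176.] from blade [ 564. -179.] yaw 155.11437617989446
bar [ 540. -329.  160.] [ 459. -293.  160.] L 88.85571858295005 mid [ 499. -311.  160.]
cart dir from bar 65.94253680369022
bin back [[798. 119. 120.]
 [609. 200. 120.]] 205.67236963088794 dir 66.55570686157574
pan [array([ 664., -112.,  185.]), array([ 598., -262.,  185.]), array([ 471., -207.,  185.])]
dir 66.3538614366119 138.54499367318488
tray [array([609., 524.]), array([639., 355.]), array([396., 306.]), array([365., 474.])]
len 248.493925251053 171.32639782158498 centre [502. 415.  24.] yaw 11.480310094000895 10.353584915824399
slot [510.5 374.9]
scene proj bar,raspmid [238.68669376 266.94233293] [293.00153743 257.6841985 ] [449.16469029 229.19851546]
```

```bash
python3 - <<'E'
import cv2
im=cv2.imread('pics/scene0.png')
cv2.imwrite('pics/c3.png',cv2.resize(im[190:330,220:440],None,fx=3.5,fy=3.5,interpolation=cv2.INTER_CUBIC))
E
```

```text
(no output)
```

View pics/c3.png

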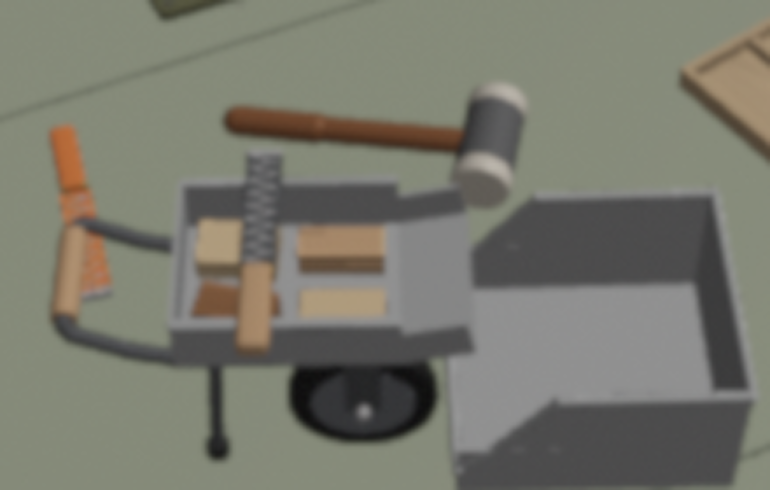

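Both views agree: the scene crop shows the bar centre at (240,267), against a predicted (239,267), and the rasp spans scene (295,234) to (293,289). Next is the approach.

```bash
cat > p.py <<'E'
# usage: p.py x y z yaw  (tool down, tool x at yaw) -> shift/turn fractions
import sys
from h import *
from scipy.spatial.transform import Rotation as R
x,y,z,yaw=map(float,sys.argv[1:5]); o=status.get_obs(); Q=o['tcp_rot']
c,s=np.cos(np.radians(yaw)),np.sin(np.radians(yaw))
W=np.array([[c,s,0],[s,-c,0],[0,0,-1.]])
sh=Q.T@(np.array([x,y,z])-o['eef_pos'])/150; rv=R.from_matrix(Q.T@W).as_rotvec()/np.pi
print('t',round(o['time_s'],2),'pos',np.round(o['eef_pos'],1),'j',np.round(o['joint_pos'],1),'F',np.round(o['force'],1),'open',round(o['opening'],3),'ff',round(o['finger_force'],1))
print('shift',np.round(sh,3),'max',np.round(abs(sh).max(),2),'turn',np.round(rv,3))
E
python3 p.py 554 -174 300 155.3
```

```text
t 0.1 pos [ 117.9 -511.   230.6] j [-77.   14.9  -8.   67.2   0.   90. ] F [-0.2  0.3  0.2] open 0.998 ff 0.0
shift [ 3.338 -1.536 -0.46 ] max 3.34 turn [-0.    -0.001 -0.791]
```

Emit:
move_arm(
  targets="1 -0.46 -0.4 0 0 -0.791 0.45;1 -0.46 -0.4 0 0 -0.791 0.45;1 -0.46 -0.4 0 0 -0.791 0.45;1 -0.46 -0.4 0 0 -0.791 0.45;1 -0.46 -0.4 0 0 -0.791 0.45",
)

```text
time_s: 0.6
eef_pos: [251.2, -409.1, 292.6]
tcp_rot: [[0.551, 0.835, 0.002], [0.835, -0.551, -0.001], [0.0, 0.002, -1.0]]
force: [-0.1, -0.3, -0.6]
opening: 0.55
finger_force: 0.0
```

```bash
python3 p.py 554 -174 300 155.3
```

```text
t 0.6 pos [ 251.2 -409.1  292.6] j [-58.5   9.2  -6.2  74.5   0.1  64.9] F [-0.1 -0.3 -0.6] open 0.55 ff 0.0
shift [ 2.42   0.822 -0.047] max 2.42 turn [ 0.001  0.001 -0.548]
```

Emit:
move_arm(
  targets="1 0.34 -0.05 0 0 -0.548 0.45;1 0.34 -0.05 0 0 -0.548 0.45;1 0.34 -0.05 0 0 -0.548 0.45;1 0.34 -0.05 0 0 -0.548 0.45;1 0.34 -0.05 0 0 -0.548 0.45",
)

```text
time_s: 1.1
eef_pos: [376.5, -313.1, 298.4]
tcp_rot: [[-0.166, 0.986, -0.0], [0.986, 0.166, 0.001], [0.001, -0.0, -1.0]]
force: [-0.3, 0.4, -0.1]
opening: 0.553
finger_force: 0.0
```

```bash
python3 p.py 554 -174 300 155.3
```

```text
t 1.1 pos [ 376.5 -313.1  298.4] j [-39.8  10.3  -4.   75.7   0.   40.7] F [-0.3  0.4 -0.1] open 0.553 ff 0.0
shift [ 0.719  1.321 -0.011] max 1.32 turn [ 0.   -0.   -0.31]
```

Emit:
move_arm(
  targets="0.54 1 0 0 0 -0.31 0.45;0.54 1 0 0 0 -0.31 0.45;0.54 1 0 0 0 -0.31 0.45;0.54 1 0 0 0 -0.31 0.45;0.54 1 0 0 0 -0.31 0.45",
)

```text
time_s: 1.6
eef_pos: [512.8, -209.2, 297.6]
tcp_rot: [[-0.794, 0.609, -0.001], [0.609, 0.794, 0.001], [0.001, 0.0, -1.0]]
force: [-1.2, 0.1, -0.7]
opening: 0.547
finger_force: 0.0
```

```bash
python3 p.py 554 -174 260 155.3
```

```text
t 1.6 pos [ 512.8 -209.2  297.6] j [-22.2  16.8   4.7  77.9   0.   15.3] F [-1.2  0.1 -0.7] open 0.547 ff 0.0
shift [-0.076  0.354  0.251] max 0.35 turn [ 0.    -0.    -0.071]
```

Emit:
move_arm(
  targets="-0.076 0.354 0.25 0 0 -0.071 0.45;-0.076 0.354 0.25 0 0 -0.071 0.45;-0.076 0.354 0.25 0 0 -0.071 0.45;-0.076 0.354 0.25 0 0 -0.071 0.45",
)

```text
time_s: 2.0
eef_pos: [551.6, -176.7, 261.0]
tcp_rot: [[-0.904, 0.429, -0.002], [0.429, 0.904, -0.0], [0.001, -0.001, -1.0]]
force: [0.4, 0.1, 1.1]
opening: 0.552
finger_force: 0.0
```

```bash
python3 - <<'E'
from h import *
m=eyes.camera_model('wrist'); im=eyes.read_camera('wrist')[:,:,::-1]; cv2.imwrite('pics/w1.png',im)
print(np.round(m['K'],1).tolist(),np.round(m['world_from_camera'],4).tolist())
for p in [(561,-177.5,193),(469,-137,193),(653,-220,203)]: print(proj('wrist',p,m))
E
python3 p.py 554 -174 181 155.3
```

```text
[[376.9, 0.0, 323.8], [0.0, 376.9, 244.0], [0.0, 0.0, 1.0]] [[0.4273, 0.8573, 0.287, 478.132], [0.9041, -0.4048, -0.137, -141.4078], [-0.0013, 0.318, -0.9481, 404.2142], [0.0, 0.0, 0.0, 1.0]]
[328.78180937 274.46691486]
[324.4346459   97.16839714]
[329.64168447 420.32506521]
t 2.05 pos [ 551.8 -177.2  261.7] j [-17.8  19.8   3.7  73.9  -0.    7.6] F [ 0.2 -0.1 -1. ] open 0.553 ff 0.0
shift [-0.004  0.026  0.538] max 0.54 turn [-0.    -0.    -0.004]
```

View pics/w1.png

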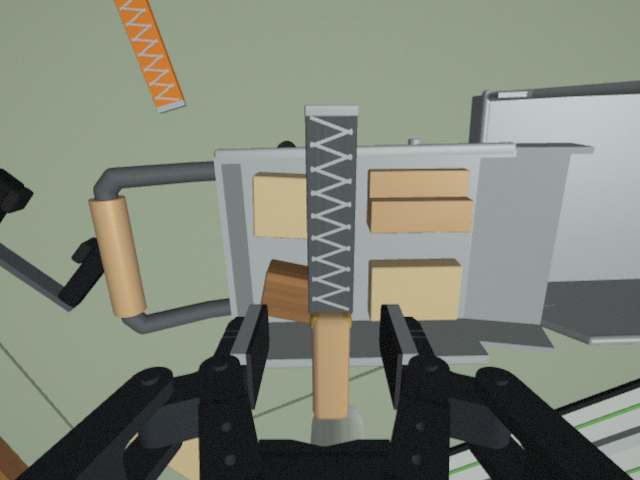

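The wrist view confirms the dark-bladed rasp: blade end at (331,107), blade/handle junction at (330,312), centred between the fingers. The orange look-alike is away on the bench at (150,55).

```bash
python3 - <<'E'
from h import *
m=eyes.camera_model('wrist')
a=onz('wrist',(331,107),193,m);b=onz('wrist',(331,312),193,m); u=(a-b)/np.linalg.norm(a-b)
print(a,b,np.linalg.norm(a-b),'mid',b+24*u,a-98*u,'balance',b+32*u,np.degrees(np.arctan2(u[1],u[0])))
h=[onz('wrist',p,160,m) for p in [(111,197),(128,314)]];print(h)
E
```

```text
[ 475.03915894 -136.34338881  193.        ] [ 585.33384254 -187.72086264  193.        ] 121.67399906044629 mid [ 563.57839416 -177.58673882  193.        ] [ 563.87390651 -177.7243944   193.        ] balance [ 556.32657803 -174.20869755  193.        ] 155.0229528080951
[array([ 463.10203418, -289.88021183,  160.        ]), array([ 540.08348099, -329.84436142,  160.        ])]
```

Emit:
move_arm(
  targets="-0.017 0.03 0.27 0 0 0 0.45;-0.017 0.03 0.4 0 0 0 0.45;-0.017 0.03 0.5 0 0 0 0.45;-0.017 0.03 0.538 0 0 0 0.45;-0.017 0.03 0.538 0 0 0 0.45",
  squeeze=80,
)

```text
time_s: 2.55
eef_pos: [555.8, -174.4, 180.8]
tcp_rot: [[-0.903, 0.429, -0.0], [0.429, 0.903, -0.0], [0.0, -0.0, -1.0]]
force: [-0.2, 0.6, -0.0]
opening: 0.548
finger_force: 0.0
```

Emit:
move_arm(
  targets="0 0 0 0 0 0 0.8;0 0 0 0 0 0 0.9;0 0 0 0 0 0 1;0 0 0 0 0 0 1;0 0 0 0 0 0 1",
)

```text
time_s: 3.05
eef_pos: [557.3, -174.4, 182.5]
tcp_rot: [[-0.904, 0.428, 0.003], [0.428, 0.904, -0.002], [-0.003, -0.0, -1.0]]
force: [-1.1, -0.9, 5.3]
opening: 0.297
finger_force: 79.5
```

```bash
python3 p.py 556 -174 181 155
```

```text
t 3.05 pos [ 557.3 -174.4  182.5] j [-17.4  21.9  -5.1  62.9  -0.    8. ] F [-1.1 -0.9  5.3] open 0.297 ff 79.5
shift [ 0.009 -0.002  0.01 ] max 0.01 turn [-0.     0.001 -0.002]
```

Emit:
move_arm(
  targets="0 0 -0.05 0 0 0 1;0 0 -0.15 0 0 0 1;0 0 -0.3 0 0 0 1;0 0 -0.5 0 0 0 1;0 0 -0.5 0 0 0 1",
)

```text
time_s: 3.55
eef_pos: [558.8, -174.3, 259.9]
tcp_rot: [[-0.904, 0.427, 0.007], [0.427, 0.904, -0.002], [-0.007, 0.001, -1.0]]
force: [1.0, -0.5, -1.7]
opening: 0.297
finger_force: 78.9
```

```bash
python3 - <<'E'
from h import *
for n in('wrist','scene'):
    im=eyes.read_camera(n)[:,:,::-1]; cv2.imwrite(f'pics/{n}2.png',im)
a=cv2.imread('pics/wrist2.png');b=cv2.imread('pics/scene2.png')[100:340,180:500]
cv2.imwrite('pics/g2.png',np.hstack([cv2.resize(a,(400,300)),cv2.resize(b,(400,300))]))
E
python3 p.py 510 375 140 191
```

```text
t 3.65 pos [ 556.9 -173.8  255.9] j [-17.3  20.2   3.4  73.2   0.    8. ] F [ 0.1  0.3 -2.1] open 0.3 ff 78.9
shift [1.847 3.174 0.771] max 3.17 turn [-0.     0.    -0.202]
```

View pics/g2.png

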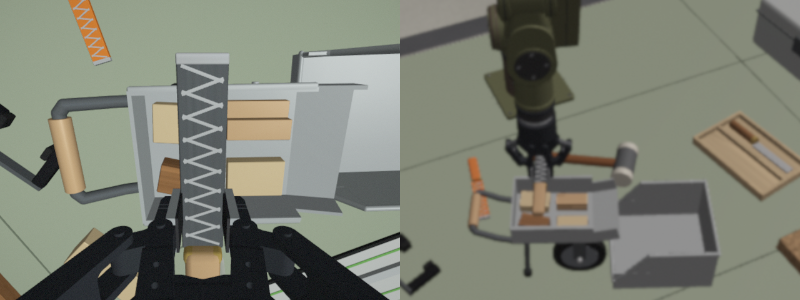

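The wrist and scene views show the rasp firmly gripped above the cart, which is unmoved. The tray's free compartment is clear, so I'll carry it there.

Emit:
move_arm(
  targets="0.56 1 0.1 0 0 -0.1 1;0.56 1 0.1 0 0 -0.1 1;0.56 1 0.1 0 0 -0.1 1;0.56 1 0.1 0 0 -0.1 1;0.56 1 0.1 0 0 -0.1 1",
)

```text
time_s: 4.15
eef_pos: [542.7, 0.9, 238.4]
tcp_rot: [[-0.992, 0.123, -0.005], [0.123, 0.992, 0.001], [0.005, 0.001, -1.0]]
force: [0.1, -1.1, -1.1]
opening: 0.297
finger_force: 79.2
```

```bash
python3 p.py 503 373.5 200 190.9
```

```text
t 4.15 pos [542.7   0.9 238.4] j [ 0.1 16.7 -4.3 69.2  0.1  7.1] F [ 0.1 -1.1 -1.1] open 0.297 ff 79.2
shift [0.566 2.433 0.26 ] max 2.43 turn [ 0.    -0.001 -0.1  ]
```

Emit:
move_arm(
  targets="0.23 1 0.1 0 0 -0.05 1;0.23 1 0.1 0 0 -0.1 1;0.23 1 0.1 0 0 -0.1 1;0.23 1 0.1 0 0 -0.1 1;0.23 1 0.1 0 0 -0.1 1",
)

```text
time_s: 4.65
eef_pos: [528.8, 151.2, 224.2]
tcp_rot: [[-0.982, -0.187, -0.002], [-0.187, 0.982, -0.001], [0.003, -0.001, -1.0]]
force: [0.5, -0.1, -1.9]
opening: 0.297
finger_force: 79.5
```

```bash
python3 p.py 503 373.5 150 190.9
```

```text
t 4.65 pos [528.8 151.2 224.2] j [16.  17.6 -5.1 67.4 -0.   5.2] F [ 0.5 -0.1 -1.9] open 0.297 ff 79.5
shift [-0.11   1.488  0.493] max 1.49 turn [-0.    -0.001 -0.001]
```

Emit:
move_arm(
  targets="-0.07 1 0.3 0 0 0 1;-0.07 1 0.3 0 0 0 1;-0.07 1 0.3 0 0 0 1;-0.07 1 0.3 0 0 0 1;-0.07 1 0.3 0 0 0 1",
)

```text
time_s: 5.15
eef_pos: [511.9, 299.3, 179.3]
tcp_rot: [[-0.983, -0.186, -0.002], [-0.186, 0.983, -0.002], [0.002, -0.002, -1.0]]
force: [-0.6, -1.5, -1.9]
opening: 0.3
finger_force: 79.7
```

```bash
python3 p.py 503 373.5 80 190.9
```

```text
t 5.15 pos [511.9 299.3 179.3] j [30.4 23.1 -3.7 63.4 -0.1 19.6] F [-0.6 -1.5 -1.9] open 0.3 ff 79.7
shift [-0.035  0.498  0.661] max 0.66 turn [-0.001 -0.001 -0.001]
```

Emit:
move_arm(
  targets="-0.035 0.498 0.35 0 0 0 1;-0.035 0.498 0.5 0 0 0 1;-0.035 0.498 0.661 0 0 0 1;-0.035 0.498 0.661 0 0 0 1;-0.035 0.498 0.661 0 0 0 1",
)

```text
time_s: 5.65
eef_pos: [504.0, 372.1, 81.8]
tcp_rot: [[-0.983, -0.183, -0.001], [-0.183, 0.983, -0.002], [0.001, -0.002, -1.0]]
force: [-0.1, 0.6, -1.7]
opening: 0.299
finger_force: 79.8
```

```bash
python3 - <<'E'
from h import *
m=eyes.camera_model('wrist'); im=eyes.read_camera('wrist')[:,:,::-1].copy(); cv2.imwrite('pics/w3.png',im)
from math import *
u=np.array([cos(radians(190.9)),sin(radians(190.9)),0]); v=np.array([-u[1],u[0],0]); s=np.array([510.5,374.9,24])
for a,b in [(126,44.5),(126,-44.5),(-126,44.5),(-126,-44.5)]:
    print(proj('wrist',s+a*u+b*v,m))
E
python3 p.py 503 373.5 20 190.9
```

```text
[232.04014296  34.51275487]
[419.82038429  33.41986554]
[262.28065985 447.04464826]
[391.85143658 446.66749162]
t 5.7 pos [505.  373.   83.2] j [36.5 30.  -7.3 52.7 -0.  25.9] F [ 0.4  0.3 -0.3] open 0.303 ff 79.8
shift [0.013 0.006 0.421] max 0.42 turn [-0.     0.001 -0.002]
```

View pics/w3.png

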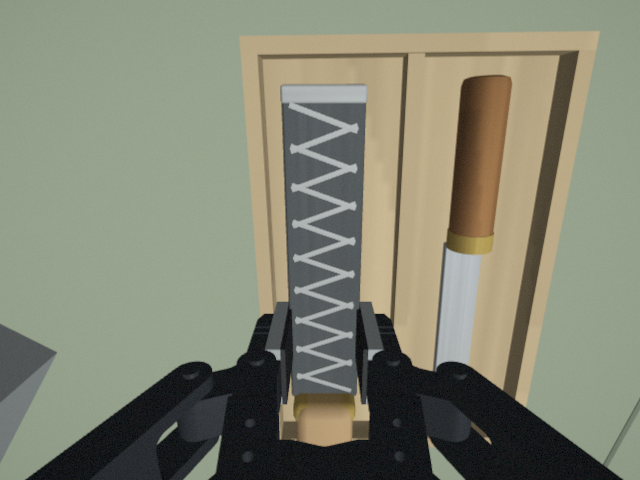

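The wrist view shows the rasp over the free compartment. The tray corner is at (241,37) against a predicted (232,35), so I'll shift about 3 mm toward the chisel side.

Emit:
move_arm(
  targets="0.013 0.026 0.2 0 0 0 1;0.013 0.026 0.35 0 0 0 1;0.013 0.026 0.43 0 0 0 1;0.013 0.026 0.47 0 0 0 1;0.013 0.026 0.47 0 0 0 1",
)

```text
time_s: 6.2
eef_pos: [501.4, 377.8, 11.7]
tcp_rot: [[-0.983, -0.185, 0.001], [-0.185, 0.983, 0.0], [-0.001, 0.0, -1.0]]
force: [-1.2, -0.2, -1.2]
opening: 0.299
finger_force: 79.8
```

Emit:
move_arm(
  targets="0 0 0.01 0 0 0 1;0 0 0.02 0 0 0 1;0 0 0.02 0 0 0 1",
)

```text
time_s: 6.5
eef_pos: [501.0, 378.4, 8.5]
tcp_rot: [[-0.983, -0.186, 0.001], [-0.186, 0.983, 0.001], [-0.001, 0.0, -1.0]]
force: [0.3, -0.2, -1.4]
opening: 0.301
finger_force: 79.8
```

Emit:
move_arm(
  targets="0 0 0.01 0 0 0 1;0 0 0.015 0 0 0 1;0 0 0.015 0 0 0 0.6;0 0 0.015 0 0 0 0.56;0 0 0.015 0 0 0 0.56",
)

```text
time_s: 7.0
eef_pos: [501.4, 379.0, 6.9]
tcp_rot: [[-0.983, -0.186, 0.002], [-0.186, 0.983, 0.002], [-0.002, 0.001, -1.0]]
force: [-0.7, 0.7, 6.2]
opening: 0.44
finger_force: 3.2
```

Emit:
move_arm(
  targets="0 0 -0.03 0 0 0 0.56;0 0 -0.1 0 0 0 0.56;0 0 -0.3 0 0 0 0.56;0 0 -0.6 0 0 0 0.56;0 0 -0.9 0 0 0 0.56",
)

```text
time_s: 7.5
eef_pos: [500.1, 377.5, 141.9]
tcp_rot: [[-0.983, -0.185, -0.001], [-0.185, 0.983, -0.001], [0.002, -0.001, -1.0]]
force: [1.1, 0.0, 0.1]
opening: 0.444
finger_force: 0.0
```

```bash
python3 - <<'E'
from h import *
m=eyes.camera_model('wrist'); im=eyes.read_camera('wrist')[:,:,::-1].copy(); t=eyes.read_camera('top')[:,:,::-1]; cv2.imwrite('pics/w4.png',im)
cv2.imwrite('pics/g4.png',np.hstack([cv2.resize(im,(440,330)),cv2.resize(t[190:300,90:210],(360,330),interpolation=cv2.INTER_CUBIC)]))
np.save('w4.npy',np.array(m['world_from_camera']))
E
python3 p.py 499 -311 300 156.2
```

```text
t 7.6 pos [504.6 381.  148.6] j [37.1 27.2 -1.6 60.4 -0.  26.4] F [1.4 1.5 0.3] open 0.445 ff 0.0
shift [ 0.88  -4.52  -1.046] max 4.52 turn [0.003 0.003 0.192]
```

View pics/g4.png

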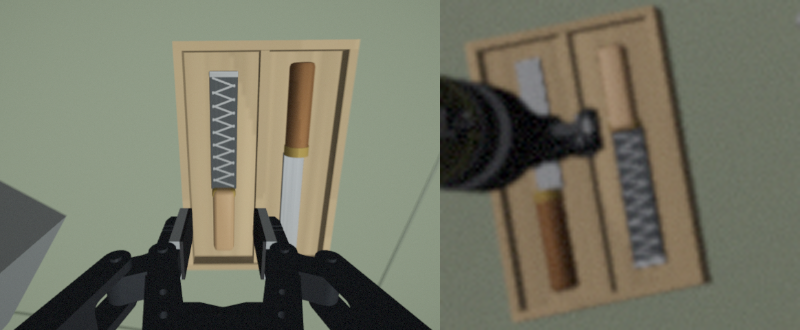

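The rasp lies flat and centred in the free compartment beside the chisel, at wrist-crop (223,160). Next is the cart handle.

Emit:
move_arm(
  targets="0.1 -0.6 -0.8 0 0 0 0.4;0.195 -1 -1 0 0 0.1 0.4;0.195 -1 -1 0 0 0.192 0.4;0.195 -1 -1 0 0 0.192 0.4;0.195 -1 -1 0 0 0.192 0.4",
  squeeze=40,
)

```text
time_s: 8.1
eef_pos: [500.7, 222.7, 295.2]
tcp_rot: [[-0.912, 0.41, 0.006], [0.41, 0.912, 0.001], [-0.005, 0.003, -1.0]]
force: [-0.5, 0.9, -0.2]
opening: 0.604
finger_force: 0.0
```

```bash
python3 p.py 499 -311 260 156.2
```

```text
t 8.1 pos [500.7 222.7 295.2] j [24.  15.9  3.  76.8 -0.1 48.2] F [-0.5  0.9 -0.2] open 0.604 ff 0.0
shift [-1.447 -3.251  0.23 ] max 3.25 turn [ 0.001  0.002 -0.002]
```

Emit:
move_arm(
  targets="-0.444 -1 0 0 0 0 0.4;-0.444 -1 0 0 0 0 0.4;-0.444 -1 0 0 0 0 0.4;-0.444 -1 0 0 0 0 0.4",
)

```text
time_s: 8.5
eef_pos: [499.7, 57.2, 291.1]
tcp_rot: [[-0.914, 0.406, -0.0], [0.406, 0.914, -0.002], [-0.001, -0.002, -1.0]]
force: [0.3, 1.5, 0.4]
opening: 0.602
finger_force: 0.0
```

Emit:
move_arm(
  targets="-0.444 -1 0 0 0 0 0.4;-0.444 -1 0 0 0 0 0.4;-0.444 -1 0 0 0 0 0.4;-0.444 -1 0 0 0 0 0.4",
)

```text
time_s: 8.9
eef_pos: [501.1, -106.5, 290.7]
tcp_rot: [[-0.914, 0.406, 0.0], [0.406, 0.914, -0.001], [-0.001, -0.001, -1.0]]
force: [-0.5, -0.2, -0.9]
opening: 0.603
finger_force: 0.0
```

Emit:
move_arm(
  targets="-0.444 -1 0 0 0 0 0.4;-0.444 -1 0 0 0 0 0.4;-0.444 -1 0 0 0 0 0.4;-0.444 -1 0 0 0 0 0.4;-0.444 -1 0 0 0 0 0.4",
)

```text
time_s: 9.4
eef_pos: [502.1, -268.3, 290.1]
tcp_rot: [[-0.915, 0.404, -0.0], [0.404, 0.915, 0.001], [0.001, 0.001, -1.0]]
force: [-0.3, 0.7, -0.5]
opening: 0.603
finger_force: 0.0
```

```bash
python3 p.py 499 -311 260 156.2
```

```text
t 9.4 pos [ 502.1 -268.3  290.1] j [-28.1  18.5   5.9  77.5   0.   -4.3] F [-0.3  0.7 -0.5] open 0.603 ff 0.0
shift [-0.096 -0.269  0.201] max 0.27 turn [ 0. -0. -0.]
```

Measure the bar afresh here, by its wood colour in the wrist and top views.

```bash
cat > bar.py <<'E'
from h import *
for n in ('wrist','top'):
    m=eyes.camera_model(n); im=eyes.read_camera(n)[:,:,::-1].copy(); cv2.imwrite(f'pics/{n}5.png',im)
    h=cv2.cvtColor(im,cv2.COLOR_BGR2HSV); k=cv2.inRange(h,(5,70,70),(20,200,255))
    c,_=cv2.findContours(k,0,2); q=proj(n,(500,-310,160),m)
    for a in c:
        (x,y),s,an=cv2.minAreaRect(a)
        if cv2.contourArea(a)>40 and np.hypot(x-q[0],y-q[1])<120:
            bp=cv2.boxPoints(((x,y),s,an)); w=[onz(n,p,160,m)[:2] for p in bp]
            e=max((w[1]-w[0],w[2]-w[1]),key=np.linalg.norm)
            print(n,(x,y),s,'mid',np.round(onz(n,(x,y),160,m),1),'L',np.linalg.norm(e),'dir',np.degrees(np.arctan2(e[1],e[0])))
E
python3 bar.py
```

```text
wrist (272.06768798828125, 248.7184600830078) (108.943115234375, 28.34518051147461) mid [ 499.1 -310.   160. ] L 88.6339847063579 dir -22.57789033559239
top (392.8382263183594, 289.6029052734375) (9.603919982910156, 24.181299209594727) mid [ 381.7 -236.9  160. ] L 56.30983835887151 dir -31.939052004465672
top (418.800048828125, 250.4000244140625) (8.944271087646484, 10.733125686645508) mid [ 472.4 -299.3  160. ] L 25.271776685030037 dir -27.612958515826584
top (367.60003662109375, 229.80003356933594) (25.043960571289062, 16.099689483642578) mid [ 521.8 -180.3  160. ] L 58.74359454299462 dir -117.24582851375645
top (335.9947814941406, 217.12265014648438) (27.722414016723633, 16.7337589263916) mid [ 552.4 -106.4  160. ] L 65.34321182877011 dir -114.88363025932168
top (378.5200500488281, 204.1400146484375) (25.400001525878906, 14.800000190734863) mid [ 582.3 -206.9  160. ] L 59.84698891687199 dir -127.7932047437612
top (347.3707275390625, 190.80172729492188) (25.736061096191406, 17.201143264770508) mid [ 614.7 -133.9  160. ] L 60.900261956237806 dir -113.96614857374144
top (465.4741516113281, 140.43963623046875) (47.13901138305664, 30.725706100463867) mid [ 733.2 -416.1  160. ] L 113.0599391297611 dir -158.8518656448562
```

Emit:
move_arm(
  targets="-0.096 -0.266 0.3 0 0 0 0.4;-0.096 -0.266 0.5 0 0 0 0.4;-0.096 -0.266 0.7 0 0 0 0.4;-0.096 -0.266 0.7 0 0 0 0.4",
)

```text
time_s: 9.9
eef_pos: [496.4, -305.6, 181.5]
tcp_rot: [[-0.917, 0.4, -0.008], [0.4, 0.917, 0.006], [0.01, 0.002, -1.0]]
force: [0.0, 0.6, -0.2]
opening: 0.597
finger_force: 0.0
```

```bash
python3 p.py 499 -310.5 136 156.4
```

```text
t 9.9 pos [ 496.4 -305.6  181.5] j [-31.6  22.3  -4.5  63.7   0.   -8.1] F [ 0.   0.6 -0.2] open 0.597 ff 0.0
shift [-0.032 -0.024  0.303] max 0.3 turn [ 0.001 -0.003  0.   ]
```

Emit:
move_arm(
  targets="0 0 0.16 0 0 0 0.4;0 0 0.27 0 0 0 0.4;0 0 0.315 0 0 0 0.4;0 0 0.315 0 0 0 0.4",
)

```text
time_s: 10.3
eef_pos: [499.5, -308.2, 139.2]
tcp_rot: [[-0.916, 0.4, 0.0], [0.4, 0.916, 0.0], [0.0, 0.0, -1.0]]
force: [-0.0, 0.4, 0.5]
opening: 0.599
finger_force: 0.0
```

```bash
python3 p.py 499 -310.5 136 156.4
```

```text
t 10.3 pos [ 499.5 -308.2  139.2] j [-31.7  23.8  -8.7  57.4   0.   -8.1] F [-0.   0.4  0.5] open 0.599 ff 0.0
shift [-0.003 -0.015  0.021] max 0.02 turn [ 0. -0.  0.]
```

Emit:
move_arm(
  targets="0 -0.012 0.015 0 0 0 0.5;0 -0.012 0.015 0 0 0 0.8;0 -0.012 0.015 0 0 0 1;0 -0.012 0.015 0 0 0 1;0 -0.012 0.015 0 0 0 1",
  squeeze=35,
)

```text
time_s: 10.8
eef_pos: [498.9, -311.7, 137.3]
tcp_rot: [[-0.916, 0.402, 0.002], [0.402, 0.916, -0.001], [-0.002, -0.001, -1.0]]
force: [-0.3, -0.4, 6.1]
opening: 0.247
finger_force: 34.3
```

```bash
python3 p.py 499 -310.5 136 156.4
```

```text
t 10.8 pos [ 498.9 -311.7  137.3] j [-32.   23.9  -8.8  57.1  -0.   -8.3] F [-0.3 -0.4  6.1] open 0.247 ff 34.3
shift [0.003 0.007 0.009] max 0.01 turn [-0.     0.001 -0.001]
```

Emit:
move_arm(
  targets="0 0.03 -0.066 0 0 0 1;0 0.063 -0.128 0 0 0 1;0 0.097 -0.19 0 0 0 1;0 0.134 -0.25 0 0 0 1;0 0.175 -0.31 0 0 0 1",
  squeeze=30,
)

```text
time_s: 11.3
eef_pos: [509.1, -286.4, 183.4]
tcp_rot: [[-0.916, 0.402, -0.0], [0.402, 0.916, 0.0], [0.0, -0.0, -1.0]]
force: [0.9, 0.2, -4.2]
opening: 0.242
finger_force: 32.0
```

```bash
python3 p.py 499 -311 136 156.4; python3 - <<'E'
import numpy as np
t=[12.5,16,20,24,27,30,33,36,39,42,45,48,51,54,57,60,63,66,68,70]
for a in t:
    g=np.radians(157.1-a); print(a,np.round((244*np.cos(g)+225)/150,3),np.round((244*np.sin(g)-95)/150,3))
E
```

```text
t 11.3 pos [ 509.1 -286.4  183.4] j [-29.4  22.   -4.7  63.3  -0.   -5.7] F [ 0.9  0.2 -4.2] open 0.242 ff 32.0
shift [-0.004 -0.177  0.316] max 0.32 turn [-0. -0. -0.]
12.5 0.174 0.309
16 0.234 0.388
20 0.308 0.474
24 0.389 0.554
27 0.452 0.611
30 0.519 0.664
33 0.588 0.714
36 0.66 0.76
39 0.734 0.802
42 0.81 0.84
45 0.888 0.874
48 0.968 0.904
51 1.049 0.93
54 1.131 0.951
57 1.215 0.968
60 1.299 0.981
63 1.384 0.989
66 1.469 0.993
68 1.526 0.993
70 1.582 0.991
```

Emit:
move_arm(
  targets="0 0.06 -0.078 0 0 0 1;0 0.133 -0.164 0 0 0 1;0 0.214 -0.244 0 0 0 1;0 0.277 -0.301 0 0 0 1;0 0.344 -0.354 0 0 0 1",
)

```text
time_s: 11.8
eef_pos: [530.2, -238.9, 236.8]
tcp_rot: [[-0.916, 0.401, 0.001], [0.401, 0.916, -0.0], [-0.001, -0.0, -1.0]]
force: [0.8, 0.0, -3.6]
opening: 0.244
finger_force: 29.9
```

Emit:
move_arm(
  targets="0 0.069 -0.05 0 0 0 1;0 0.141 -0.096 0 0 0 1;0 0.215 -0.138 0 0 0 1;0 0.291 -0.176 0 0 0 1;0 0.369 -0.21 0 0 0 1",
)

```text
time_s: 12.3
eef_pos: [553.1, -189.9, 269.7]
tcp_rot: [[-0.915, 0.402, 0.003], [0.402, 0.915, -0.004], [-0.005, -0.002, -1.0]]
force: [-1.3, -5.5, 5.6]
opening: 0.246
finger_force: 30.7
```

```bash
python3 p.py 499 -311 136 156.4; python3 - <<'E'
from h import *
a=eyes.read_camera('scene')[:,:,::-1][130:340,200:480];b=eyes.read_camera('top')[:,:,::-1][90:300,200:480]
cv2.imwrite('pics/g6.png',np.hstack([cv2.resize(a,(400,300)),cv2.resize(b,(400,300))]))
E
```

```text
t 12.3 pos [ 553.1 -189.9  269.7] j [-18.9  20.    5.2  74.9  -0.2   4.9] F [-1.3 -5.5  5.6] open 0.246 ff 30.7
shift [ 0.009 -0.882  0.893] max 0.89 turn [-0.001  0.001 -0.001]
```

View pics/g6.png

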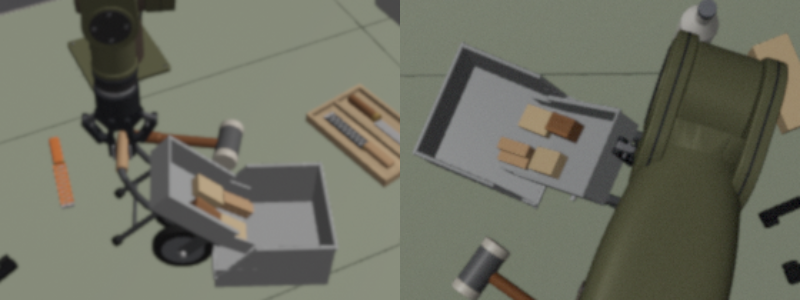

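The cart is tipped about 45°, wheels on the bench, and the offcuts are gathering at the nose ramp (scene crop (222,205)). Continuing.

Emit:
move_arm(
  targets="0 0.08 -0.03 0 0 0 1;0 0.161 -0.056 0 0 0 1;0 0.243 -0.077 0 0 0 1;0 0.327 -0.094 0 0 0 1;0 0.411 -0.107 0 0 0 1",
)

```text
time_s: 12.9
eef_pos: [578.4, -132.5, 286.3]
tcp_rot: [[-0.916, 0.402, 0.005], [0.402, 0.916, -0.002], [-0.006, 0.0, -1.0]]
force: [0.3, -2.9, 7.5]
opening: 0.242
finger_force: 33.0
```

Emit:
move_arm(
  targets="0 0.04 -0.005 0 0 0 1;0 0.085 -0.008 0 0 0 1;0 0.13 -0.011 0 0 0 1;0 0.17 -0.012 0 0 0 1;0 0.17 -0.012 0 0 0 1",
)

```text
time_s: 13.4
eef_pos: [589.0, -108.4, 288.1]
tcp_rot: [[-0.916, 0.401, 0.006], [0.401, 0.916, -0.001], [-0.006, 0.002, -1.0]]
force: [1.4, -2.0, 8.5]
opening: 0.245
finger_force: 33.8
```

Emit:
move_arm(
  targets="0 0 0 0 0 0 1;0 0 0 0 0 0 1;0 0 0 0 0 0 1;0 0 0 0 0 0 1;0 0 0 0 0 0 1",
)

```text
time_s: 13.9
eef_pos: [588.8, -108.8, 288.1]
tcp_rot: [[-0.916, 0.401, 0.006], [0.401, 0.916, -0.0], [-0.006, 0.002, -1.0]]
force: [0.8, -1.4, 8.0]
opening: 0.244
finger_force: 33.8
```

```bash
python3 p.py 499 -311 136 156.4; python3 - <<'E'
from h import *
a=eyes.read_camera('scene')[:,:,::-1][130:340,200:480];b=eyes.read_camera('top')[:,:,::-1][90:300,200:480]
cv2.imwrite('pics/g7.png',np.hstack([cv2.resize(a,(400,300)),cv2.resize(b,(400,300))]))
E
```

```text
t 13.9 pos [ 588.8 -108.8  288.1] j [-10.5  21.3   9.8  78.2   0.   13.2] F [ 0.8 -1.4  8. ] open 0.244 ff 33.8
shift [ 0.013 -1.477  1.011] max 1.48 turn [ 0.001  0.002 -0.   ]
```

View pics/g7.png

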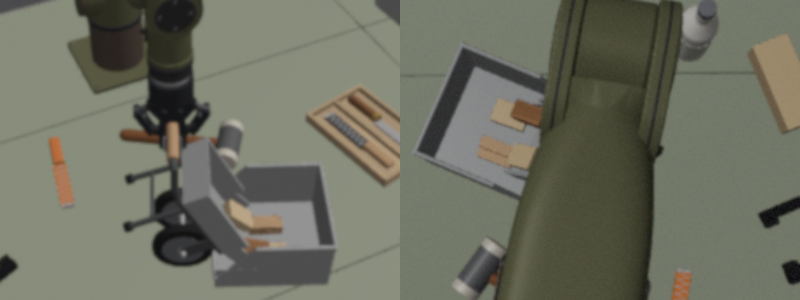

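Two offcuts are out on the bin floor and two lean over the nose, at scene crop (240,215) and (265,223). I have now viewed 11 pictures, one over the allowance of 10, so I'll view no more and work from numbers only. I'll nudge the tip a little, then ease back.

Emit:
move_arm(
  targets="0 0.03 0 0 0 0 1;0 0.06 0 0 0 0 1;0 0.06 0 0 0 0 1;0 0 0 0 0 0 1;0 -0.085 0.004 0 0 0 1",
)

```text
time_s: 14.5
eef_pos: [584.4, -119.4, 287.8]
tcp_rot: [[-0.916, 0.4, 0.008], [0.4, 0.916, 0.002], [-0.007, 0.005, -1.0]]
force: [1.7, 0.4, 11.1]
opening: 0.245
finger_force: 34.5
```

Emit:
move_arm(
  targets="0 0.06 -0.004 0 0 0 1;0 0.12 -0.004 0 0 0 1;0 0.12 -0.004 0 0 0 1;0 0.12 -0.004 0 0 0 1;0 0.085 -0.004 0 0 0 1",
)

```text
time_s: 15.0
eef_pos: [589.1, -107.3, 286.9]
tcp_rot: [[-0.917, 0.4, 0.005], [0.4, 0.917, 0.001], [-0.004, 0.003, -1.0]]
force: [2.9, 0.1, 9.1]
opening: 0.24
finger_force: 35.0
```

Emit:
move_arm(
  targets="0 -0.085 0.004 0 0 0 1;0 -0.17 0.012 0 0 0 1;0 -0.254 0.025 0 0 0 1;0 -0.338 0.042 0 0 0 1;0 -0.42 0.063 0 0 0 1",
)

```text
time_s: 15.5
eef_pos: [564.4, -166.2, 280.8]
tcp_rot: [[-0.916, 0.4, 0.01], [0.4, 0.916, -0.0], [-0.009, 0.004, -1.0]]
force: [-1.7, -0.7, 16.9]
opening: 0.249
finger_force: 37.3
```

```bash
python3 p.py 499 -311 136 156.4; cat > oc.py <<'E'
from h import *
f=np.array([.402,.916]); l=np.array([-.916,.402]); lip=np.array([589.5,-105])+68*f
for n in ('scene','top'):
    m=eyes.camera_model(n); im=eyes.read_camera(n)[:,:,::-1].copy(); cv2.imwrite(f'pics/{n}8.png',im)
    h=cv2.cvtColor(im,cv2.COLOR_BGR2HSV); k=cv2.inRange(h,(4,60,40),(24,220,255))
    c,_=cv2.findContours(k,0,2)
    for a in c:
        (x,y),s,an=cv2.minAreaRect(a); w=onz(n,(x,y),15,m)[:2]-lip
        if cv2.contourArea(a)>25 and -250<w@f<260 and abs(w@l)<200:
            print(n,np.round((x,y)),'px',np.round(s),'area',cv2.contourArea(a),'bin xy if z15',np.round((w@f,w@l)), 'col',im[int(y),int(x)])
    for b in [(0,-100),(0,100),(220,-100),(220,100)]:
        p=lip+b[0]*f+b[1]*l; print('  bin',b,np.round(proj(n,(p[0],p[1],5),m)))
E
python3 oc.py
```

```text
t 15.5 pos [ 564.4 -166.2  280.8] j [-16.5  20.1   6.9  76.3   0.1   7.1] F [-1.7 -0.7 16.9] open 0.249 ff 37.3
shift [ 0.022 -1.063  0.962] max 1.06 turn [ 0.001  0.003 -0.   ]
scene [378. 303.] px [10. 38.] area 109.5 bin xy if z15 [ 89. -22.] col [ 56  74 100]
scene [375. 286.] px [45. 19.] area 469.5 bin xy if z15 [83. 36.] col [ 90 115 140]
  bin (0, -100) [348. 328.]
  bin (0, 100) [345. 272.]
  bin (220, -100) [428. 327.]
  bin (220, 100) [418. 271.]
top [277. 199.] px [45. 17.] area 606.0 bin xy if z15 [85. 33.] col [ 98 127 153]
top [286. 171.] px [42. 20.] area 569.5 bin xy if z15 [ 92. -45.] col [44 68 98]
  bin (0, -100) [326. 167.]
  bin (0, 100) [296. 234.]
  bin (220, -100) [252. 135.]
  bin (220, 100) [222. 202.]
```

```bash
cat > wh.py <<'E'
from h import *
import sys
f=np.array([.402,.916]); l=np.array([-.916,.402]); ax=np.array([589.5,-105])
m=eyes.camera_model('scene'); 
if len(sys.argv)>1: cv2.imwrite(f'pics/{sys.argv[1]}.png',eyes.read_camera('scene')[:,:,::-1])
def hub(n):
    g=cv2.imread(f'pics/{n}.png',0)[262:340,270:370]
    g=cv2.resize(g,None,fx=4,fy=4,interpolation=cv2.INTER_CUBIC)
    k=(g<42).astype(np.uint8); 
    cc=cv2.connectedComponentsWithStats(k)
    i=1+np.argmax(cc[2][1:,4]); s=cc[2][i]; print(n,'dark comp box',s[0]/4+270,s[1]/4+262,s[2]/4,s[3]/4,'area',s[4]/16)
for n in ['scene0','scene2','scene8']+sys.argv[1:2]: hub(n)
for s in(0,8,-20,-40,-60): 
    p=ax+s*f-75*l; print(s,np.round(proj('scene',(*p,60),m),1))
E
python3 wh.py
python3 - <<'E'
import sys; sys.path.insert(0,'.')
from h import *
def tri(a,b):
    c1,d1=ray('scene',a);c2,d2=ray('top',b); A=np.array([d1,-d2]).T; t=np.linalg.lstsq(A,c2-c1,rcond=None)[0]; p=c1+d1*t[0];q=c2+d2*t[1]; return np.round((p+q)/2),np.linalg.norm(p-q)
print(tri((375,286),(277,199)))
E
```

```text
scene0 dark comp box 303.5 294.25 40.75 21.25 area 413.1875
scene2 dark comp box 303.5 294.25 40.75 21.25 area 408.625
scene8 dark comp box 295.5 282.25 42.0 33.5 area 568.9375
0 [323.4 309.8]
8 [326.3 309.8]
-20 [316.  309.9]
-40 [308.7 310.1]
-60 [301.4 310.2]
(array([619.,  48.,  19.]), np.float64(0.061696580224778155))
```

Triangulation puts one pair of offcuts on the bin floor (z about 19 mm), and the other pair agrees with the floor too. The cart has rolled back about 22 mm on its free wheels and is still held, so I'll lower along the arc.

Emit:
move_arm(
  targets="0 -0.04 0.013 0 0 0 1;0 -0.081 0.026 0 0 0 1;0 -0.12 0.041 0 0 0 1;0 -0.161 0.056 0 0 0 1;0 -0.2 0.073 0 0 0 1",
)

```text
time_s: 16.1
eef_pos: [551.2, -192.9, 265.9]
tcp_rot: [[-0.916, 0.401, 0.004], [0.401, 0.916, 0.002], [-0.003, 0.003, -1.0]]
force: [0.7, -0.8, 5.6]
opening: 0.248
finger_force: 38.4
```

Emit:
move_arm(
  targets="0 -0.039 0.017 0 0 0 1;0 -0.077 0.036 0 0 0 1;0 -0.115 0.055 0 0 0 1;0 -0.152 0.076 0 0 0 1;0 -0.189 0.097 0 0 0 1",
)

```text
time_s: 16.6
eef_pos: [538.4, -220.1, 249.9]
tcp_rot: [[-0.916, 0.401, 0.0], [0.401, 0.916, 0.001], [0.0, 0.001, -1.0]]
force: [1.6, -0.8, 2.4]
opening: 0.246
finger_force: 39.6
```

```bash
python3 p.py 499 -311 136 156.4; python3 oc.py|grep -v ' bin ('; python3 wh.py scene9|tail -6|head -1
```

```text
t 16.6 pos [ 538.4 -220.1  249.9] j [-22.3  20.2   2.5  72.3   0.1   1.4] F [ 1.6 -0.8  2.4] open 0.246 ff 39.6
shift [-0.003 -0.661  0.759] max 0.76 turn [ 0. -0. -0.]
scene [378. 303.] px [10. 38.] area 130.5 bin xy if z15 [ 89. -23.] col [ 57  75 100]
scene [382. 282.] px [23. 30.] area 383.5 bin xy if z15 [106.  50.] col [111 138 165]
top [271. 197.] px [33. 18.] area 461.5 bin xy if z15 [101.  34.] col [100 127 154]
top [283. 170.] px [35. 19.] area 492.5 bin xy if z15 [101. -44.] col [ 92 118 138]
scene9 dark comp box 301.5 284.25 40.75 31.25 area 490.125
```

Emit:
move_arm(
  targets="0 -0.072 0.046 0 0 0 1;0 -0.141 0.096 0 0 0 1;0 -0.208 0.149 0 0 0 1;0 -0.271 0.206 0 0 0 1;0 -0.352 0.286 0 0 0 1",
)

```text
time_s: 17.25
eef_pos: [516.4, -269.5, 206.4]
tcp_rot: [[-0.916, 0.402, -0.0], [0.402, 0.916, 0.0], [0.0, 0.0, -1.0]]
force: [0.1, -0.4, 1.7]
opening: 0.245
finger_force: 41.9
```

Emit:
move_arm(
  targets="0 -0.074 0.086 0 0 0 1;0 -0.134 0.165 0 0 0 1;0 -0.174 0.224 0 0 0 1;0 -0.211 0.284 0 0 0 1;0 -0.24 0.33 0 0 0 1",
)

```text
time_s: 17.75
eef_pos: [502.0, -301.8, 156.7]
tcp_rot: [[-0.916, 0.402, -0.001], [0.402, 0.916, 0.001], [0.001, 0.0, -1.0]]
force: [-0.2, -0.9, 1.8]
opening: 0.241
finger_force: 44.3
```

```bash
python3 p.py 498.9 -311.7 137.3 156.4
```

```text
t 17.75 pos [ 502.  -301.8  156.7] j [-31.   23.1  -7.2  59.8   0.   -7.3] F [-0.2 -0.9  1.8] open 0.241 ff 44.3
shift [-0.008 -0.069  0.129] max 0.13 turn [ 0. -0. -0.]
```

Emit:
move_arm(
  targets="0 -0.02 0.035 0 0 0 1;0 -0.04 0.07 0 0 0 1;0 -0.055 0.095 0 0 0 1;0 -0.065 0.115 0 0 0 1;0 -0.065 0.115 0 0 0 1",
)

```text
time_s: 18.25
eef_pos: [498.3, -310.6, 140.1]
tcp_rot: [[-0.916, 0.402, -0.001], [0.402, 0.916, 0.0], [0.001, -0.0, -1.0]]
force: [-0.4, 0.9, -0.1]
opening: 0.239
finger_force: 44.9
```

Emit:
move_arm(
  targets="0 0 0.01 0 0 0 1;0 0 0.015 0 0 0 1;0 0 0.015 0 0 0 1",
)

```text
time_s: 18.55
eef_pos: [498.7, -310.5, 138.3]
tcp_rot: [[-0.916, 0.402, 0.0], [0.402, 0.916, 0.0], [-0.0, 0.0, -1.0]]
force: [0.7, -0.1, -0.1]
opening: 0.245
finger_force: 44.9
```

```bash
python3 p.py 498.9 -311.7 137.3 156.4; python3 bar.py | head -1;  python3 wh.py scene10|tail -6|head -1
```

```text
t 18.55 pos [ 498.7 -310.5  138.3] j [-31.9  23.9  -8.7  57.4   0.   -8.2] F [ 0.7 -0.1 -0.1] open 0.245 ff 44.9
shift [-0.005 -0.007  0.007] max 0.01 turn [ 0.  0. -0.]
wrist (324.5, 346.5) (199.0, 67.0) mid [ 498.5 -309.7  160. ] L 87.41263443459576 dir -21.93449573021096
scene10 dark comp box 301.5 294.5 40.75 21.0 area 384.1875
```

Emit:
move_arm(
  targets="0 0 0.01 0 0 0 1;0 0 0.02 0 0 0 1;0 0 0.02 0 0 0 1",
)

```text
time_s: 19.0
eef_pos: [498.6, -310.5, 135.3]
tcp_rot: [[-0.916, 0.402, 0.0], [0.402, 0.916, 0.0], [-0.0, 0.001, -1.0]]
force: [-0.2, -0.2, 1.4]
opening: 0.243
finger_force: 45.0
```

Emit:
move_arm(
  targets="0 0 0.01 0 0 0 1;0 0 0.02 0 0 0 1;0 0 0.02 0 0 0 1",
)

```text
time_s: 19.3
eef_pos: [498.4, -310.5, 132.0]
tcp_rot: [[-0.916, 0.402, -0.0], [0.402, 0.916, 0.0], [0.0, 0.0, -1.0]]
force: [0.7, -0.2, -0.1]
opening: 0.243
finger_force: 45.2
```

Emit:
move_arm(
  targets="0 0 0.01 0 0 0 1;0 0 0.02 0 0 0 1;0 0 0.02 0 0 0 1",
)

```text
time_s: 19.6
eef_pos: [498.2, -310.6, 128.9]
tcp_rot: [[-0.916, 0.402, -0.001], [0.402, 0.916, -0.0], [0.001, -0.0, -1.0]]
force: [0.8, -1.5, 0.4]
opening: 0.244
finger_force: 45.4
```

Emit:
move_arm(
  targets="0 0 0.01 0 0 0 1;0 0 0.02 0 0 0 1;0 0 0.02 0 0 0 1",
)

```text
time_s: 19.9
eef_pos: [498.5, -310.5, 126.1]
tcp_rot: [[-0.916, 0.402, -0.0], [0.402, 0.916, 0.0], [0.0, 0.0, -1.0]]
force: [0.4, 0.5, 0.9]
opening: 0.243
finger_force: 45.4
```

```bash
python3 bar.py | head -1; python3 - <<'E'
import sys; sys.path.insert(0,'.')
from h import *
# bar blob in scene, start vs now
for n in ('scene0','x'):
    im=cv2.imread('pics/scene0.png') if n=='scene0' else eyes.read_camera('scene')[:,:,::-1].copy()
    k=cv2.inRange(cv2.cvtColor(im,cv2.COLOR_BGR2HSV),(5,60,70),(22,200,255))[245:295,228:250]
    ys,xs=np.nonzero(k); print(n,xs.mean()+228,ys.mean()+245,ys.min()+245,ys.max()+245,len(xs))
E
```

```text
wrist (324.5, 346.5) (199.0, 67.0) mid [ 490.9 -306.5  160. ] L 78.5590525419273 dir -21.94935405131899
scene0 241.71099744245524 262.2992327365729 245 280 391
x 239.8857142857143 269.66285714285715 257 280 175
```

```bash
python3 wh.py scene11|tail -6|head -1; python3 p.py 498.9 -311.7 137.3 156.4;python3 - <<'E'
import sys; sys.path.insert(0,'.')
from h import *
for n in ('scene0','scene10','scene11'):
    g=cv2.imread(f'pics/{n}.png')[:,:,:]
    # foot of the near leg (dark blob near (282,317)), and pan rim rows
    k=(cv2.cvtColor(g,cv2.COLOR_BGR2GRAY)[290:330,268:296]<60).astype(np.uint8); ys,xs=np.nonzero(k); print(n,'leg',xs.min()+268,xs.max()+268,ys.max()+290,len(xs))
a=cv2.imread('pics/scene10.png',0);b=cv2.imread('pics/scene11.png',0);z=cv2.imread('pics/scene0.png',0)
# shift of the cart's nose/wheel patch and the leg/rear-rim patch by phase correlation
for nm,(x0,y0,w,h) in dict(wheel=(296,285,60,40),leg=(268,296,28,32),rear=(262,240,40,50),nose=(330,240,26,46)).items():
    P=[np.float32(i[y0:y0+h,x0:x0+w]) for i in (z,a,b)]
    W=cv2.createHanningWindow((w,h),cv2.CV_32F)
    print(nm,'10 vs 0',np.round(cv2.phaseCorrelate(P[0],P[1],W)[0],2),'11 vs 10',np.round(cv2.phaseCorrelate(P[1],P[2],W)[0],2))
E
```

```text
scene11 dark comp box 303.5 294.5 40.75 21.0 area 388.875
t 20.1 pos [ 498.6 -310.5  126.3] j [-31.9  24.4  -9.8  55.8   0.   -8.2] F [0.4 0.5 0.2] open 0.246 ff 45.4
shift [-0.005 -0.006 -0.073] max 0.07 turn [ 0. -0. -0.]
scene0 leg 280 284 320 65
scene10 leg 277 281 319 65
scene11 leg 280 284 320 66
wheel 10 vs 0 [-1.24 -0.07] 11 vs 10 [1.58 0.08]
leg 10 vs 0 [-2.45 -1.34] 11 vs 10 [2.5  1.06]
rear 10 vs 0 [ 0.32 -1.51] 11 vs 10 [-0.94  0.99]
nose 10 vs 0 [0.44 0.71] 11 vs 10 [ 0.66 -0.54]
```

Compared with the first picture, the wheel and leg are back exactly at their starting pixels (wheel box 303.5, leg foot row 320), so the cart is down on its legs. I'll go a hair lower, then release.

Emit:
move_arm(
  targets="0 0 0.005 0 0 0 1;0 0 0.01 0 0 0 1;0 0 0.01 0 0 0 0.75;0 0 0.01 0 0 0 0.6;0 0 0.01 0 0 0 0.5",
)

```text
time_s: 20.6
eef_pos: [498.2, -310.7, 124.6]
tcp_rot: [[-0.916, 0.402, -0.001], [0.402, 0.916, -0.0], [0.001, -0.001, -1.0]]
force: [0.0, -0.2, 0.0]
opening: 0.5
finger_force: 0.0
```

Emit:
move_arm(
  targets="0 0 0.01 0 0 0 0.4;0 0 0.01 0 0 0 0.4;0 0 0.01 0 0 0 0.4",
)

```text
time_s: 20.9
eef_pos: [498.4, -310.6, 123.1]
tcp_rot: [[-0.916, 0.402, -0.0], [0.402, 0.916, 0.0], [0.0, -0.0, -1.0]]
force: [0.7, -1.0, -0.1]
opening: 0.599
finger_force: 0.0
```

Emit:
move_arm(
  targets="0 0 -0.15 0 0 0 0.4;0 0 -0.4 0 0 0 0.4;0 0 -0.7 0 0 0 0.4;0 0 -1 0 0 0 0.4;0 0 -1 0 0 0 0.4",
)

```text
time_s: 21.4
eef_pos: [501.5, -312.5, 280.4]
tcp_rot: [[-0.916, 0.402, 0.011], [0.402, 0.916, -0.007], [-0.012, -0.002, -1.0]]
force: [1.3, -0.2, 1.0]
opening: 0.603
finger_force: 0.0
```

Emit:
move_arm(
  targets="0 -0.6 0 0 0 0 0.4;0 -1 0 0 0 0 0.4;0 -1 0 0 0 0 0.4;0 -1 0 0 0 0 0.4;0 -1 0 0 0 0 0.4",
)

```text
time_s: 21.9
eef_pos: [437.3, -448.8, 272.2]
tcp_rot: [[-0.915, 0.404, -0.001], [0.404, 0.915, 0.001], [0.001, 0.001, -1.0]]
force: [-0.4, 1.2, 0.1]
opening: 0.6
finger_force: 0.0
```

```bash
python3 wh.py scene12|tail -6|head -1; python3 oc.py|grep -v ' bin ('; python3 p.py 0 0 0 0|head -1; python3 - <<'E'
import sys; sys.path.insert(0,'.')
from h import *
def bar(im):
    k=cv2.inRange(cv2.cvtColor(im,cv2.COLOR_BGR2HSV),(5,60,70),(22,200,255)); o=[]
    for (x0,x1,y0,y1) in [(405,440,215,265)]:
        ys,xs=np.nonzero(k[y0:y1,x0:x1]); o.append((xs.mean()+x0,ys.mean()+y0,len(xs)))
    return o
z=cv2.imread('pics/top0.png'); t=cv2.imread('pics/top8.png'); print(bar(z),bar(t))
s0=cv2.imread('pics/scene0.png',0);s1=cv2.imread('pics/scene12.png',0)
def ph(a,b,x0,y0,w,h):
    W=cv2.createHanningWindow((w,h),cv2.CV_32F); return np.round(cv2.phaseCorrelate(np.float32(a[y0:y0+h,x0:x0+w]),np.float32(b[y0:y0+h,x0:x0+w]),W)[0],2)
for n,r in dict(mallet=(285,210,90,40),clamp=(120,270,95,65),leg=(268,296,28,32),barS=(230,245,22,45)).items(): print(n,ph(s0,s1,*r))
# rasp in tray, top view: dark blade and handle
m=eyes.camera_model('top'); c=np.array([511,377.5]); u=np.array([np.cos(.19),np.sin(.19)]); v=np.array([-u[1],u[0]])
h=cv2.cvtColor(t,cv2.COLOR_BGR2HSV); P=[]
for y in range(190,300):
    for x in range(100,185):
        w=onz('top',(x,y),14,m)[:2]-c
        if abs(w@v)<34 and abs(w@u)<116 and h[y,x,1]<60 and h[y,x,2]<140: P.append((w@u,w@v))
P=np.array(P); print('blade px',len(P),'centre in slot',P.mean(0),P.min(0),P.max(0)); d=np.linalg.svd(P-P.mean(0))[2][0]; print('angle',np.degrees(np.arctan2(d[1],d[0])))
E
```

```text
scene12 dark comp box 303.5 294.5 40.75 21.0 area 382.875
scene [378. 303.] px [10. 38.] area 150.0 bin xy if z15 [ 89. -22.] col [ 58  77 103]
scene [382. 282.] px [23. 30.] area 380.5 bin xy if z15 [106.  50.] col [114 142 169]
top [271. 197.] px [33. 18.] area 465.5 bin xy if z15 [101.  34.] col [ 92 119 145]
top [286. 171.] px [42. 19.] area 574.5 bin xy if z15 [ 92. -45.] col [31 53 79]
t 22.05 pos [ 438.7 -446.8  273. ] j [-45.5  24.6  12.9  78.3   0.  -21.9] F [0.6 0.6 0.4] open 0.602 ff 0.0
[(np.float64(423.6961651917404), np.float64(238.60766961651916), 339)] [(np.float64(423.4088235294118), np.float64(238.6264705882353), 340)]
mallet [-0.1  -0.14]
clamp [ 0.09 -0.04]
leg [ 0.4  -0.11]
barS [0.26 0.16]
blade px 491 centre in slot [-41.95350652   2.00238909] [-102.97493298  -13.01459329] [19.94329002 16.60128762]
angle 179.89530751860576
```

```bash
python3 - <<'E'
import sys; sys.path.insert(0,'.')
from h import *
def st(im,box,nm):
    x0,x1,y0,y1=box; h=cv2.cvtColor(im,cv2.COLOR_BGR2HSV); k=cv2.inRange(h,(4,60,40),(24,220,255))[y0:y1,x0:x1]
    n,l,s,c=cv2.connectedComponentsWithStats(k)
    for i in range(1,n):
        if s[i,4]>30:
            p=h[y0:y1,x0:x1][l==i]; print(nm,np.round(c[i]+[x0,y0]),s[i,4],'hue',np.bincount(p[:,0],minlength=25)[6:24],'V',np.percentile(p[:,2],[10,50,90]))
st(cv2.imread('pics/top0.png'),(312,400,172,250),'start'); st(cv2.imread('pics/top8.png'),(205,405,115,255),'now')
# coarse map of pair 1 in the top view now: hue/value
h=cv2.cvtColor(cv2.imread('pics/top8.png'),cv2.COLOR_BGR2HSV)
print(h[180:214:2,252:292:2,2]); print(h[180:214:2,252:292:2,0])
E
```

```text
start [380. 195.] 564 hue [  0   0   0   1   1  10  37  99  89 163 121  26  10   2   3   1   1   0] V [ 88. 112. 137.]
start [347. 191.] 477 hue [  0   0   0   0   0   0   0   0   0   0   2  25 209 206  35   0   0   0] V [139. 145. 147.]
start [336. 217.] 478 hue [  0   0   0   0   0   0   0   3  44 209 210  11   1   0   0   0   0   0] V [123.7 137.  139. ]
start [373. 232.] 258 hue [  0   0   0   0   0   0   0   0   0   0   1  14 106 118  19   0   0   0] V [134. 145. 147.]
now [285. 171.] 628 hue [  0   0   1   1   4  24  64 111  89  18   8  18 132 132  25   1   0   0] V [ 75. 101. 153.]
now [271. 197.] 510 hue [  0   0   0   0   0   0   0   0  15 153 164  35  54  68  15   5   0   1] V [124. 145. 153.]
[[129 129 128 127 129 129 128 128 127 128 128 128 123 110 110 121 142 102
  123 124]
 [128 129 129 127 129 127 130 127 127 126 128 129 125 131 127 119 110 105
  127 128]
 [130 129 129 127 129 126 126 129 127 126 131 128 127 126 128 128 128 127
  126 126]
 [129 130 132 144 141 140 126 128 127 128 130 129 128 125 125 124 128 127
  126 128]
 [131 126 139 146 144 145 148 139 133 126 123 1
[... 1804 characters left out ...]
  19  20
   21  15]
 [  0  14  16  15  16  15  16  16  16  15  16  15  16  19  18  17  19  19
   16  75]
 [105  30  12  18  16  16  16  16  15  15  15  17  17  19  18  19  19  16
   27  75]
 [110 105  90   0  17  14  15  15  15  16  16  15  18  18  19  19  19  19
   30 105]
 [120  90  90 110 105  75   0  15  14  15  16  16  17  19  19  18  19  17
   90  90]
 [100 110 105 105  90  90  75 105   0  12  16  16  17  17  17  19  15  21
  120  90]
 [100  90  90 120 105  90 105 105  75  90 105  15  23  90  30  21  21  45
   90 105]
 [105  90  90  90  90  60  90  90 100 110 120  90 105  90  90 105  90 105
   80   0]
 [ 90 105 120  90 100 100  75  90  90   0  90  60 110   0  60  90 120   0
  110 105]]
```

All four offcuts are in the bin by colour: brown and light in one pair, rebated and light in the other. The rasp is at about (-4, +2) mm in the slot, and the cart, mallet and clamp match the first picture. Handing in.

```bash
python3 -c "
from station import workorder
print(workorder.close_job())"
```

```text
the job is handed in; nothing more can be done
None
```

I handed the job in with the rasp flat in the free compartment, all four offcuts in the bin, and the cart back on its legs where it stood, all by my own measurements since no verdict was returned; I viewed 11 pictures, one over the limit of 10.

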